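Park the heavy cupboard door square

ROBOT

A 7-joint arm with a two-finger parallel gripper is mounted at the origin on the work surface. World frame = base frame: x ahead of the robot, y to its left, z up, the work surface at z = 0. Lengths are in mm, angles in degrees, forces in N, time in s.
With the tool pointing down it reaches from about 400 to 925 mm from the base axis. Payload 5.6 kg.
Tool frame: the origin (TCP) lies between the finger pads; the fingertips stand 14 mm ahead of it and the grasp point (between the pads) lies 5 mm behind it; z points along the fingers, y is the line along which they close (so a half turn about z gives the same grasp; the last joint's range is limited). The gripper opens to 85 mm and grips with 20 to 120 N. Pads are 22 mm wide; open, the fingers measure 114 mm over their backs; the gripper's body (76 mm by 85 mm) begins 54 mm behind the grasp point. The pads swing forward as they close: fully open they stand 13 mm farther back than shut.
Start: joints at [70.245, 26.786, -0.665, 91.828, 0.344, 61.387, -3.226], TCP at [193.165, -620.641, 245.29] pointing down, gripper open.
Joint ranges: [-144.91, 144.91], [-17.63, 115.5], [-89.93, 88.59], [15.96, 139.68], [-74.01, 254.01], [8.47, 105.57], [-167.45, 167.45]. Speed limits (degrees/s): [147.25, 147.25, 180, 180, 180, 180, 180].

INTERFACE

Orientations are given as [roll, pitch, yaw] about the fixed x, y, z axes, in that order (R = Rz(yaw) Ry(pitch) Rx(roll)).
In Python, from plant import sense, snapshot, sign_off, recognise gives the robot as it stands.
- The arm moves only by the tool arm_command, never from a script. Its argument "plan" is a list of rows, each a list of 2 entries, a list of its own where there are three numbers: the shift along the tool's x, y, z in mm, then the turn about the tool's z in rad. In form: [[[tx, ty, tz], twist], ...]. A call has 1 to 8 rows; each row shifts and turns the commanded pose from where the row before left it, along the tool's axes as they then stand; what a row does not reach is not made up. A row lasts 1/12 s, in which the tool goes at most 41.7 mm and 7.16 degrees, less where a joint would pass 70% of its speed; a pose out of reach is approached as far as the arm can. A call with a gripper value outside its range is refused whole. "claw" is the closure, from -1 (fully open) to 1 (shut), set as the call begins (left out, the last holds). The fingers move at their own pace and stop on an object; the grip force is fixed at half the most. Time passes only in rows, so rows that do not move let the fingers close. It gives the time, the measured TCP pose, the force, the opening and the grip force at its end, in the units of the state.
- sense(): the state, without advancing time (a new reading comes with each control period).
- snapshot(name): name is "scene" or "top" or "wrist"; returns a dict with "image" (384x512x3 uint8, red, green, blue), "depth" (384x512 float32, mm along the optical axis (not along the pixel's ray), 0 where there is no reading), "fx", "fy", "cx", "cy" (pixels), "rvec" (rotation vector, rad) and "tvec" (3), from world to camera coordinates, as OpenCV has them. Camera axes: x right, y down, z forward; pixel columns grow to the right and rows downward; lengths in mm; the calibration is good to about 2 mm. A picture is of the moment at which its call begins.
- sign_off(): hands the job in; it is judged then, once.
Trained networks look in the newest picture that a camera, given by its name, has taken for a name from the list of things; names that differ only in an ending like _2 or _b are one class to them, and where a whole thing is asked for, a point or a joint stands for the part that bears it (a point fixed in the world has none). Each returns a list of dicts, best first, with "confidence" (0 to 1); they miss things now and then, are a little off and sometimes report something else, mostly with a low value. They report only what shows in the picture. A call takes as long as a camera call.
- recognise(camera, query): "point" ([column, row] as shares, 0 to 1, of the picture: columns of its width, rows of its height, amid what is visible of it).
The state is a dict: "time": time; "qpos": joint angles; "dq": joint speeds; "joint_torque": joint torques, N m; "position": TCP position; "tcp_rot": TCP orientation; "ft_force": force on the tool from outside, world axes, zero at the start; "moment": the same for the moment, N m; "grip_width": finger opening in mm; "grasp_force": force on a finger pad.
Only numpy, scipy, OpenCV 4.12 (cv2) and the standard library are available. Lean on these libraries where they do the work, as an engineer would, in place of code of your own. Each camera call takes 0.05 s, during which the arm holds its last target. There are 200 camera calls.

TASK

Swing the heavy, free-running door of the ledge cupboard further open until it stands square (90 degrees) to the cupboard front and leave it there, standing still on its own for at least five seconds with your hand off it. Push and brake it gently, only on the two black rubber bolsters on its faces (never on the wooden leaf), do not let it race, run far past square or fall back toward shut, and leave the kitchenware alone.

Things in the scene. Friction and masses are not known exactly. Their poses are not given: they have to be found in the camera images.
- door (a joint): Opening angle, rad, about the upright hinge: 0 shut, 1.571 square to the cupboard front, growing as it opens; hard stops at 0 and 2.1. Starts half open (0.9 to 1.1), at rest. No spring, latch or slope: it coasts. Inertia about the hinge nominally 0.43 kg m2 (a quarter less to a third more), damping 0.02 N m s/rad, dry friction 0.0008 N m: over 15 s to lose most of its speed.
- cabinet: Open-fronted wooden cupboard fixed on the ledge, 440 wide, 260 deep, 250 high. Origin on the door's hinge axis at ledge height. In its frame (z up) the front faces -y and lies at y = +60 mm, the body spans x = -410 to +30. At opening angle q the door points from the origin along (-cos q, -sin q) and, opening, moves along (sin q, -cos q).
- leaf_top (a point): Point on the top edge of the wooden door leaf, in its mid-plane: 270 mm from the hinge, 245 high, between the bolsters. The leaf (about 7 kg, not to be touched) spans 30 to 400 mm from the hinge axis, 50 mm to either side of the mid-plane through hinge and this point, and 25 to 245 mm in height. Axes turn with the door: -x along it from the hinge, +y to its inner face.
- pad_inner: Black rubber bolster on the leaf's inner face, towards the cupboard: push here to open. Level cylinder along the door, radius 50, length 140 mm, half sunk, 50 proud. Origin mid-axis: unpressed 270 from the hinge, 50 inward of the leaf's mid-plane, 190 high. Sprung: sinks straight into the face, 30 N/m, no preload, 40 mm at most, hardly damped, so the door bounces off anything held still.
- pad_outer: The same bolster on the outer face: push here to brake the opening door or close it. Radius 50, length 140, 50 mm proud; origin 270 from the hinge, 50 outward of the leaf's mid-plane, 190 high when unpressed; sprung at 30 N/m over 40 mm, no preload.
- cooker: Closed stainless pressure cooker, about 225 across, 200 high, with a long handle; origin under its centre. Leave alone.
- bowl: White ceramic bowl, 150 across, 60 high; origin under its centre. Leave alone.
- crock: White plastic utensil crock, 110 across, 140 high (250 with utensils); origin under its centre. Leave alone.
- colander: Green plastic colander, 230 across, 90 high; origin under its centre. Leave alone.

How it is judged:
By the outcome, as a careful person would: the job done as asked, in the order asked, and still so for the second after the job is handed in, with the robot touching nothing.
It also fails if it takes over 48 s, if anything falls off the work surface, if the arm or the gripper's body presses on something with over 40 N, if the wrist force passes 120 N, or if a joint passes its speed limit or range.

## Working session

There is one attempt and no reset: what is moved stays moved. The work goes in short steps, Python scripts to look and compute and a tool call to move; the robot and the scene stay as the last step left them, time stands still between calls to the robot, and variables do not carry over. Pictures are saved under pics/ and viewed, at most 10 in all, crops included, and the job is handed in when it is done.

Besides the shell and the picture viewer there is one more tool, called after "Emit:" by a JSON object that holds its "fn" and its "kwargs", one argument or row to a line. arm_command: Moves the arm, as the interface text tells. Its arguments: {"type":"object","properties":{"plan":{"type":"array"},"claw":{"type":"number"}},"required":["plan"]}

```bash
mkdir -p pics
cat > h.py <<'E'
import numpy as np, cv2
from plant import sense, snapshot, recognise
def take(n,save=None):
    s=snapshot(n); s['R']=cv2.Rodrigues(np.array(s['rvec'],float))[0]; s['t']=np.array(s['tvec'],float).ravel()
    if save: cv2.imwrite(f'pics/{save}.png',s['image'][:,:,::-1])
    return s
def world(s,u,v,d=None):
    u=np.asarray(u,float);v=np.asarray(v,float)
    if d is None: d=s['depth'][v.astype(int),u.astype(int)]
    p=np.stack([(u-s['cx'])/s['fx']*d,(v-s['cy'])/s['fy']*d,d],-1)
    return (p-s['t'])@s['R']
E
python3 - <<'E'
from h import *
st=sense(); print({k:np.round(st[k],3) for k in st})
for n in ('scene','top'):
    s=take(n,n+'1')
    print(n,'campos',np.round(-s['R'].T@s['t']))
    for q in ('door','cabinet','leaf_top','pad_inner','pad_outer','cooker','bowl','crock','colander'):
        for r in recognise(n,q)[:2]:
            u,v=r['point'][0]*512,r['point'][1]*384
            print(q,round(r['confidence'],2),round(u),round(v),np.round(world(s,u,v)))
E
```

```text
{'time': np.float64(0.0), 'qpos': array([70.245, 26.837, -0.665, 91.882,  0.345, 61.385, -3.223]), 'dq': array([-0.049, -0.017,  0.093, -0.044, -0.05 ,  0.016, -0.016]), 'joint_torque': array([ 0.0000e+00, -5.3238e+01,  2.2000e-02, -2.5131e+01,  1.2000e-02,
        8.0000e-03,  0.0000e+00]), 'position': array([ 192.967, -620.131,  244.316]), 'tcp_rot': array([-1.79898e+02,  8.00000e-03,  1.72910e+01]), 'ft_force': array([-0.435,  0.339, -0.321]), 'moment': array([-0.031,  0.022, -0.032]), 'grasp_force': np.float64(0.0), 'grip_width': np.float64(85.313)}
scene campos [1112.  156. 1216.]
door 0.77 310 216 [541. 168. 226.]
door 0.53 108 215 [ 655. -443.  153.]
cabinet 0.86 416 221 [494. 456. 250.]
leaf_top 0.96 313 212 [533. 172. 241.]
pad_inner 0.64 313 171 [382. 145. 230.]
cooker 0.91 184 234 [ 659. -187.  160.]
bowl 0.83 202 178 [ 357. -253.   11.]
crock 0.65 108 215 [ 655. -443.  153.]
crock 0.35 283 203 [518.  81. 229.]
colander 0.76 130 162 [ 356. -548.    9.]
top campos [ 187.  -42. 1896.]
door 0.76 194 195 [466. 145. 249.]
cabinet 0.66 107 208 [430. 452. 243.]
leaf_top 0.89 196 196 [466. 142. 234.]
pad_inner 0.85 195 217 [392. 145. 238.]
pad_outer 0.67 216 183 [512.  71. 228.]
pad_outer 0.48 197 195 [469. 136. 239.]
cooker 0.64 289 154 [ 615. -192.  205.]
bowl 0.59 301 221 [ 397. -249.   -3.]
crock 0.87 359 152 [ 665. -487.   20.]
colander 0.74 373 218 [ 404. -532.   -5.]
```

View pics/scene1.png

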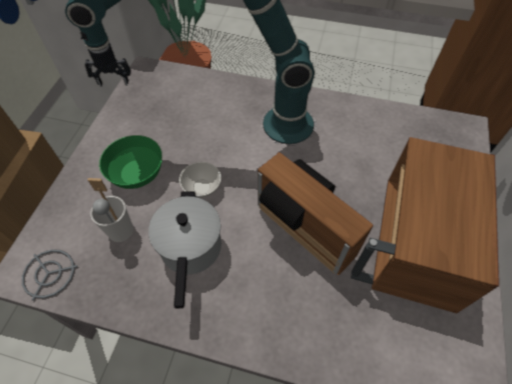

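View pics/top1.png

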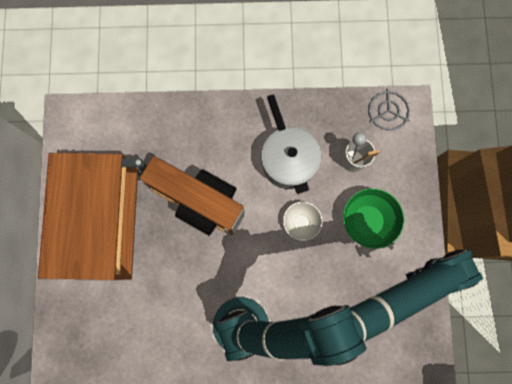

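Run:
```python
from h import *
for n in ('scene','top'):
    s=take(n)
    v,u=np.mgrid[0:384,0:512]; P=world(s,u,v); im=s['image'].astype(int)
    ok=(s['depth']>0)&(P[...,0]>150)&(P[...,0]<900)&(P[...,1]>-60)&(P[...,1]<800)&(P[...,2]>215)&(P[...,2]<275)
    sat=im.max(2)-im.min(2)
    wood=ok&(sat>35)&(P[...,2]>232)
    m=np.uint8(wood); k,l,st,c=cv2.connectedComponentsWithStats(m)
    for i in range(1,k):
        if st[i,4]>60:
            Q=P[l==i]; r=cv2.minAreaRect(Q[:,:2].astype(np.float32)); print(n,st[i],np.round(Q.mean(0)),np.round(cv2.boxPoints(r)).tolist(), np.round(np.median(Q[:,2])))
    dark=ok&(im.max(2)<70)
    m=np.uint8(dark); k,l,st,c=cv2.connectedComponentsWithStats(m)
    for i in range(1,k):
        if st[i,4]>30:
            Q=P[l==i]; r=cv2.minAreaRect(Q[:,:2].astype(np.float32)); print(n,'dark',st[i],np.round(Q.mean(0)),np.round(cv2.boxPoints(r)).tolist())
```

```text
scene [  393   137   106   149 12312] [430. 542. 248.] [[178.0, 419.0], [622.0, 402.0], [631.0, 665.0], [188.0, 681.0]] 248.0
scene [ 258  152  115   95 3637] [488. 171. 243.] [[338.0, 30.0], [429.0, -23.0], [617.0, 292.0], [527.0, 346.0]] 243.0
scene dark [294 159  41  31 312] [394. 151. 234.] [[336.0, 100.0], [369.0, 79.0], [442.0, 199.0], [408.0, 220.0]]
scene dark [ 259  175  111   76 1073] [525. 113. 230.] [[434.0, -11.0], [517.0, -37.0], [623.0, 312.0], [540.0, 338.0]]
scene dark [365 241  30  14 230] [594. 371. 239.] [[574.0, 333.0], [603.0, 331.0], [607.0, 404.0], [578.0, 405.0]]
scene dark [391 258 106  32 546] [625. 537. 230.] [[615.0, 403.0], [621.0, 402.0], [633.0, 660.0], [627.0, 660.0]]
top [  38  153   85  127 9547] [403. 539. 249.] [[183.0, 416.0], [625.0, 400.0], [634.0, 665.0], [193.0, 681.0]] 249.0
top [ 140  156  104   74 2977] [477. 156. 244.] [[341.0, 27.0], [428.0, -26.0], [619.0, 293.0], [532.0, 345.0]] 245.0
top dark [122 160  15   7  37] [582. 378. 243.] [[567.0, 355.0], [584.0, 351.0], [598.0, 400.0], [581.0, 405.0]]
top dark [195 170  40  28 447] [512.  74. 233.] [[458.0, 25.0], [496.0, 2.0], [568.0, 123.0], [530.0, 146.0]]
top dark [176 203  39  30 480] [390. 147. 232.] [[334.0, 100.0], [372.0, 77.0], [444.0, 198.0], [406.0, 221.0]]
```

The scene picture shows the half-open door at about (313,212), with the inner bolster at (313,171), the outer one at (283,203) and the cabinet at (440,220). The top picture shows the leaf from (145,165) to (240,220). The cooker is at (291,155), so the leaf just clears it at square. From this I get the hinge at about (591,343), an opening angle of about 61° and a cabinet yaw of about -2.1°.

Emit:
{"fn": "arm_command", "kwargs": {
  "plan": [
    [[0,0,-25],0.1],
    [[0,0,-25],0.1],
    [[0,0,-25],0.102],
    [[20,-35,0],0],
    [[20,-35,0],0],
    [[20,-35,0],0],
    [[20,-35,0],0],
    [[20,-35,0],0]
  ],
  "claw": 1
}}

```text
time: 1.77
position: [293.8, -443.9, 320.5]
tcp_rot: [180.0, -0.0, -0.0]
ft_force: [0.4, -0.2, 0.2]
grip_width: -0.2
grasp_force: 0.0
```

Emit:
{"fn": "arm_command", "kwargs": {
  "plan": [
    [[20,-35,0],0],
    [[20,-35,0],0],
    [[20,-35,0],0],
    [[20,-35,0],0],
    [[20,-35,0],0],
    [[20,-35,0],0],
    [[20,-35,0],0],
    [[-6,-37,0],0]
  ]
}}

```text
time: 2.43
position: [430.8, -161.3, 320.7]
tcp_rot: [-180.0, -0.2, 0.1]
ft_force: [0.0, -0.1, 1.3]
grip_width: 0.1
grasp_force: 0.0
```

Emit:
{"fn": "arm_command", "kwargs": {
  "plan": [
    [[-6.5,-37.5,0],0],
    [[-6.5,-37.5,0],0],
    [[-6.5,-37.5,0],0],
    [[-6.5,-37.5,0],0],
    [[-6.5,-37.5,0],0],
    [[-6.5,-37.5,0],0],
    [[-6.5,-37.5,0],0],
    [[-6.5,-37.5,0],0]
  ]
}}

```text
time: 3.1
position: [374.6, 138.0, 320.7]
tcp_rot: [180.0, -0.1, -0.0]
ft_force: [1.2, 0.3, -0.1]
grip_width: 0.2
grasp_force: 0.0
```

Emit:
{"fn": "arm_command", "kwargs": {
  "plan": [
    [[-6.5,-37.5,0],0],
    [[-6.5,-37.5,0],0],
    [[0,0,0],0.107],
    [[0,0,0],0.107],
    [[0,0,0],0.107],
    [[0,0,0],0.107],
    [[0,0,0],0.107]
  ]
}}

```text
time: 3.68
position: [362.3, 211.4, 320.4]
tcp_rot: [-180.0, -0.0, -31.0]
ft_force: [-0.1, 0.4, -0.6]
grip_width: -0.2
grasp_force: 0.0
```

```bash
cat >> h.py <<'E'
from scipy.optimize import minimize_scalar
H=np.array([591.,343.]); YAW=-2.1   # hinge, cabinet yaw
def wood(s):
    v,u=np.mgrid[0:384,0:512]; P=world(s,u,v); im=s['image'].astype(int)
    m=(s['depth']>0)&(im.max(2)-im.min(2)>35)&(abs(P[...,2]-244)<8)
    Q=P[m][:,:2]-H; r=np.hypot(*Q.T)
    return Q[(r>40)&(r<410)&(Q[:,1]<20)]
def angle(s):
    Q=wood(s)
    def c(q):
        a=np.radians(180+YAW+q); d=np.array([np.cos(a),np.sin(a)])
        x=Q@d; l=Q@np.array([-d[1],d[0]])
        return np.minimum(np.maximum(abs(l)-44,0),20).sum()
    g=np.arange(30,121,1.); q0=g[np.argmin([c(q) for q in g])]
    return minimize_scalar(c,bounds=(q0-2,q0+2),method='bounded',options=dict(xatol=.005)).x,len(Q)
def q2(tag=''):
    o=[]
    for n in ('scene','top'):
        t=sense()['time']; s=take(n); o.append((t,*angle(s)))
    print(tag,[(round(t,2),round(a,2),k) for t,a,k in o]); return o
E
python3 - <<'E'
from h import *
q2(); q2()
s=take('top','t2'); u=wood(s)
q=np.radians(180+YAW+angle(s)[0]); d=np.array([np.cos(q),np.sin(q)]); n=np.array([-d[1],d[0]])
print('n out',n,'range along',np.percentile(u@d,[1,99]),'lat',np.percentile(u@n,[1,99]))
p=np.array(sense()['position'])[:2]-H; print('tool along',p@d,'lat',p@n)
E
```

```text
[(3.68, np.float64(61.05), 3556), (3.73, np.float64(60.99), 2800)]
 [(3.78, np.float64(61.04), 3557), (3.83, np.float64(60.96), 2819)]
n out [ 0.85625599 -0.51655173] range along [ 39.00132772 396.62950146] lat [-48.77800283  48.31989517]
tool along 230.8547918229076 lat -127.73330638774735
```

Emit:
{"fn": "arm_command", "kwargs": {
  "plan": [
    [[0,0,40],0],
    [[0,0,40],0],
    [[0,0,38],0],
    [[0,0,0],0],
    [[16,0,0],0],
    [[8,0,0],0],
    [[8,0,0],0]
  ]
}}

```text
time: 4.52
position: [391.3, 195.2, 203.9]
tcp_rot: [-179.9, -0.1, -30.7]
ft_force: [-1.7, 1.1, -0.1]
grip_width: -0.1
grasp_force: 0.7
```

Run:
```python
from h import *
st=sense(); print(st['position'],st['ft_force']); q2()
s=take('wrist','w1')
```

```text
[391.31498343 195.18084856 203.85306509] [-1.74970468  1.1400837  -0.11957358]
 [(4.52, np.float64(61.32), 3524), (4.57, np.float64(61.42), 2613)]
```

Emit:
{"fn": "arm_command", "kwargs": {
  "plan": [
    [[0,0,0],0],
    [[0,0,0],0],
    [[0,0,0],0]
  ]
}}

```text
time: 4.92
position: [389.7, 195.2, 202.6]
tcp_rot: [-180.0, -0.0, -30.6]
ft_force: [-0.6, -0.6, 0.5]
grip_width: 0.1
grasp_force: 0.1
```

Run:
```python
from h import *
st=sense(); print(st['position'],st['ft_force']); q2()
```

```text
[389.65820499 195.17014358 202.55778403] [-0.57638982 -0.56398472  0.52472371]
 [(4.92, np.float64(63.47), 3575), (4.97, np.float64(63.77), 2658)]
```

Emit:
{"fn": "arm_command", "kwargs": {
  "plan": [
    [[0,0,0],0],
    [[0,0,0],0],
    [[0,0,0],0]
  ]
}}

```text
time: 5.27
position: [389.9, 195.1, 202.2]
tcp_rot: [-180.0, -0.0, -30.7]
ft_force: [0.2, 0.7, -0.4]
grip_width: 0.0
grasp_force: 0.0
```

Run:
```python
from h import *
st=sense(); print(st['position'],st['ft_force']); q2()
```

```text
[389.90858189 195.05323988 202.24580294] [ 0.19000327  0.71011225 -0.4103321 ]
 [(5.27, np.float64(66.16), 3625), (5.32, np.float64(66.44), 2729)]
```

Emit:
{"fn": "arm_command", "kwargs": {
  "plan": [
    [[-10,0,0],0],
    [[0,0,-40],-0.124],
    [[0,0,-40],-0.124],
    [[0,0,-40],-0.124],
    [[0,0,0],-0.124],
    [[36,11,0],0],
    [[36,11,0],0],
    [[36,11,0],0]
  ]
}}

```text
time: 6.03
position: [488.6, 162.9, 322.9]
tcp_rot: [180.0, -0.1, -2.2]
ft_force: [-0.2, 0.3, 0.4]
grip_width: 0.1
grasp_force: 0.0
```

Emit:
{"fn": "arm_command", "kwargs": {
  "plan": [
    [[36,11,0],0],
    [[36,11,0],0],
    [[36,11,0],0],
    [[36,11,0],0],
    [[36,11,0],0],
    [[36,11,0],0]
  ]
}}

```text
time: 6.53
position: [702.2, 88.5, 321.8]
tcp_rot: [-180.0, 0.0, -2.2]
ft_force: [-0.2, 1.1, 1.7]
grip_width: -0.0
grasp_force: 0.0
```

```bash
cat >> h.py <<'E'
def rel():
    st=sense(); p=np.array(st['position']); a=np.radians(YAW); x=np.array([np.cos(a),np.sin(a)])
    d=p[:2]-H; print('t',round(st['time'],2),'pos',np.round(p,1),'rpy',np.round(st['tcp_rot'],1),'lat90',round(d@x,1),'along',round(-d@np.array([-x[1],x[0]]),1),'F',np.round(st['ft_force'],1))
E
python3 -c "
from h import *
rel(); q2()"
```

```text
t 6.53 pos [702.2  88.5 321.8] rpy [-180.     0.    -2.2] lat90 120.5 along 250.2 F [-0.2  1.1  1.7]
 [(6.53, np.float64(75.69), 2271), (6.58, np.float64(75.17), 2202)]
```

Emit:
{"fn": "arm_command", "kwargs": {
  "plan": [
    [[0,0,40],0],
    [[0,0,40],0],
    [[0,0,40],0],
    [[-12,0,0],0],
    [[-12,0,0],0],
    [[0,0,0],0]
  ]
}}

```text
time: 7.13
position: [674.3, 91.0, 201.1]
tcp_rot: [-180.0, 0.2, -2.1]
ft_force: [0.1, 0.4, 1.1]
grip_width: 0.3
grasp_force: 0.0
```

```bash
python3 -c "
from h import *
rel(); q2()
take('scene','s3')"
```

```text
t 7.13 pos [674.3  91.  201.1] rpy [-180.     0.2   -2.1] lat90 92.4 along 248.8 F [0.1 0.4 1.1]
 [(7.13, np.float64(79.7), 2312), (7.18, np.float64(79.05), 2042)]
```

View pics/s3.png

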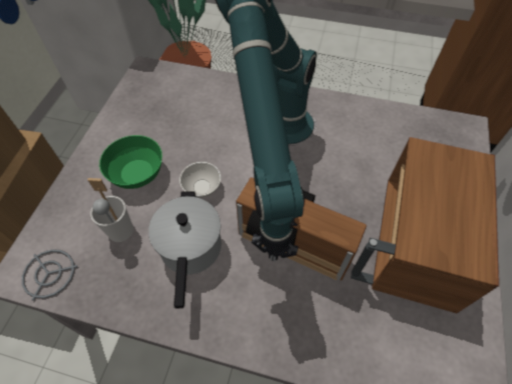

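The hand stands just outside the outer bolster at about (270,240). The door is near 80° and clear of the cooker at (185,235).

Emit:
{"fn": "arm_command", "kwargs": {
  "plan": [
    [[0,0,0],0],
    [[0,0,0],0],
    [[0,0,0],0],
    [[0,0,0],0],
    [[0,0,0],0],
    [[0,0,0],0],
    [[0,0,0],0],
    [[0,0,0],0]
  ]
}}

```text
time: 7.95
position: [677.2, 89.4, 202.2]
tcp_rot: [180.0, 0.0, -2.2]
ft_force: [-0.0, -0.8, -1.3]
grip_width: -0.4
grasp_force: 0.0
```

```bash
python3 -c "
from h import *
rel(); q2()"
```

```text
t 7.95 pos [677.2  89.4 202.2] rpy [180.    0.   -2.2] lat90 95.4 along 250.3 F [-0.  -0.8 -1.3]
 [(7.95, np.float64(84.91), 2523), (8.0, np.float64(84.23), 1900)]
```

Emit:
{"fn": "arm_command", "kwargs": {
  "plan": [
    [[0,0,0],0],
    [[0,0,0],0],
    [[0,0,0],0],
    [[0,0,0],0],
    [[0,0,0],0],
    [[0,0,0],0],
    [[0,0,0],0],
    [[0,0,0],0]
  ]
}}

```text
time: 8.72
position: [677.3, 89.5, 202.3]
tcp_rot: [-180.0, -0.0, -2.2]
ft_force: [1.8, 0.3, 0.0]
grip_width: -0.2
grasp_force: 0.1
```

```bash
python3 -c "
from h import *
rel(); q2()"
```

```text
t 8.72 pos [677.3  89.5 202.3] rpy [-180.    -0.    -2.2] lat90 95.5 along 250.2 F [1.8 0.3 0. ]
 [(8.72, np.float64(88.96), 2716), (8.77, np.float64(88.28), 1831)]
```

Emit:
{"fn": "arm_command", "kwargs": {
  "plan": [
    [[0,0,0],0],
    [[0,0,0],0]
  ]
}}

```text
time: 8.98
position: [677.2, 89.3, 202.2]
tcp_rot: [180.0, 0.0, -2.3]
ft_force: [0.6, -0.2, 0.7]
grip_width: 0.2
grasp_force: 0.1
```

```bash
python3 -c "
from h import *
rel(); q2()"
```

```text
t 8.98 pos [677.2  89.3 202.2] rpy [180.    0.   -2.3] lat90 95.4 along 250.3 F [ 0.6 -0.2  0.7]
 [(8.98, np.float64(89.0), 2714), (9.03, np.float64(88.23), 1833)]
```

Emit:
{"fn": "arm_command", "kwargs": {
  "plan": [
    [[40,0,0],0],
    [[10,0,0],0],
    [[0,0,-40],0],
    [[0,0,-40],0],
    [[0,0,-40],0]
  ]
}}

```text
time: 9.5
position: [726.8, 87.3, 322.5]
tcp_rot: [-180.0, 0.2, -2.2]
ft_force: [0.1, 0.3, -0.4]
grip_width: -0.1
grasp_force: 0.0
```

Emit:
{"fn": "arm_command", "kwargs": {
  "plan": [
    [[40,0,0],0],
    [[40,0,0],0],
    [[0,0,0],0]
  ]
}}

```text
time: 9.75
position: [812.3, 82.1, 317.5]
tcp_rot: [-180.0, 0.0, -2.5]
ft_force: [-1.2, -1.4, -4.3]
grip_width: -0.3
grasp_force: 0.0
```

```bash
python3 -c "
from h import *
rel(); q2()"
```

```text
t 9.75 pos [812.3  82.1 317.5] rpy [-180.     0.    -2.5] lat90 230.7 along 252.6 F [-1.2 -1.4 -4.3]
 [(9.75, np.float64(86.52), 2296), (9.8, np.float64(86.14), 2125)]
```

Emit:
{"fn": "arm_command", "kwargs": {
  "plan": [
    [[0,0,0],0],
    [[0,0,0],0],
    [[0,0,0],0],
    [[0,0,0],0],
    [[0,0,0],0],
    [[0,0,0],0],
    [[0,0,0],0],
    [[0,0,0],0]
  ]
}}

```text
time: 10.52
position: [807.0, 84.2, 322.4]
tcp_rot: [180.0, -0.0, -2.2]
ft_force: [-0.7, -0.0, -0.6]
grip_width: 0.1
grasp_force: 0.0
```

```bash
python3 -c "
from h import *
rel(); q2()
take('top','t4')"
```

```text
t 10.52 pos [807.   84.2 322.4] rpy [180.   -0.   -2.2] lat90 225.4 along 250.7 F [-0.7 -0.  -0.6]
 [(10.52, np.float64(84.8), 2247), (10.57, np.float64(84.41), 2146)]
```

View pics/t4.png

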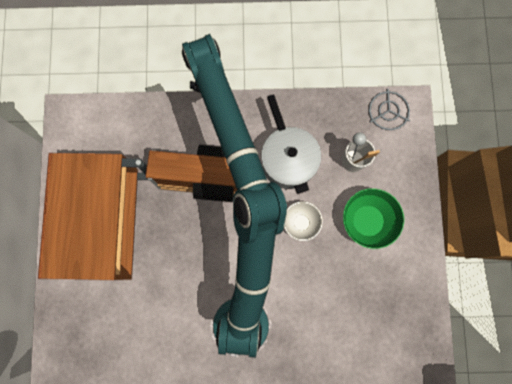

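The top view shows the leaf from (150,168) to beyond (235,185), partly hidden by the arm, near square but drifting back at about 2°/s. I let go slightly late. I'll cross over and turn it around gently on the inner bolster.

Emit:
{"fn": "arm_command", "kwargs": {
  "plan": [
    [[-40,-2.5,0],0],
    [[-40,-2.5,0],0],
    [[-40,-2.5,0],0],
    [[-40,-2.5,0],0],
    [[-40,-2.5,0],0],
    [[-40,-2.5,0],0],
    [[-40,-2.5,0],0],
    [[-40,-2.5,0],0]
  ]
}}

```text
time: 11.33
position: [486.1, 116.9, 322.1]
tcp_rot: [180.0, -0.0, -2.3]
ft_force: [0.3, 0.1, 1.3]
grip_width: 0.0
grasp_force: 0.0
```

Emit:
{"fn": "arm_command", "kwargs": {
  "plan": [
    [[-40,-2.5,0],0],
    [[-38,-2,0],0],
    [[0,0,40],0.078],
    [[0,0,40],0.077],
    [[0,0,40],0]
  ]
}}

```text
time: 11.75
position: [411.1, 124.2, 203.2]
tcp_rot: [180.0, -0.4, -11.3]
ft_force: [1.0, -0.9, -0.5]
grip_width: 0.2
grasp_force: 0.0
```

```bash
cat >> h.py <<'E'
def dr(q):
    p=np.array(sense()['position'])[:2]-H; a=np.radians(180+YAW+q); d=np.array([np.cos(a),np.sin(a)])
    l=p@np.array([-d[1],d[0]]); print('q',round(q,2),'along',round(p@d,1),'lat',round(l,1),'gap in/out',round(-l-111,1),round(l-111,1))
E
python3 -c "
from h import *
rel(); o=q2(); dr((o[0][1]+o[1][1])/2)"
```

```text
t 11.75 pos [411.1 124.2 203.2] rpy [180.   -0.4 -11.3] lat90 -171.8 along 225.3 F [ 1.  -0.9 -0.5]
 [(11.75, np.float64(82.51), 3862), (11.8, np.float64(82.23), 2715)]
q 82.37 along 248.0 lat -144.6 gap in/out 33.6 -255.6
```

Emit:
{"fn": "arm_command", "kwargs": {
  "plan": [
    [[16,0,0],0],
    [[14,0,0],0],
    [[6,0,0],0],
    [[0,0,0],0],
    [[0,0,0],0],
    [[0,0,0],0]
  ]
}}

```text
time: 12.35
position: [445.2, 117.7, 202.9]
tcp_rot: [180.0, -0.0, -11.1]
ft_force: [-0.1, -0.1, 0.2]
grip_width: 0.1
grasp_force: 0.1
```

```bash
python3 -c "
from h import *
rel(); o=q2(); dr((o[0][1]+o[1][1])/2)"
```

```text
t 12.35 pos [445.2 117.7 202.9] rpy [180.   -0.  -11.1] lat90 -137.4 along 230.5 F [-0.1 -0.1  0.2]
 [(12.35, np.float64(82.33), 3834), (12.4, np.float64(82.46), 2401)]
q 82.39 along 246.8 lat -105.8 gap in/out -5.2 -216.8
```

Emit:
{"fn": "arm_command", "kwargs": {
  "plan": [
    [[0,0,0],0],
    [[0,0,0],0],
    [[0,0,0],0],
    [[0,0,0],0],
    [[0,0,0],0],
    [[0,0,0],0]
  ]
}}

```text
time: 12.95
position: [445.7, 117.5, 202.3]
tcp_rot: [-180.0, -0.0, -11.1]
ft_force: [0.0, 0.1, 0.6]
grip_width: -0.3
grasp_force: 0.0
```

```bash
python3 -c "
from h import *
rel(); o=q2(); dr((o[0][1]+o[1][1])/2)"
```

```text
t 12.95 pos [445.7 117.5 202.3] rpy [-180.    -0.   -11.1] lat90 -136.9 along 230.7 F [0.  0.1 0.6]
 [(12.95, np.float64(84.75), 3891), (13.0, np.float64(84.85), 2476)]
q 84.8 along 242.2 lat -115.5 gap in/out 4.5 -226.5
```

Emit:
{"fn": "arm_command", "kwargs": {
  "plan": [
    [[0,0,-40],-0.115],
    [[0,0,-40],-0.115],
    [[0,0,-40],0],
    [[41,4.5,0],0],
    [[41,4.5,0],0],
    [[41,4.5,0],0],
    [[41,4.5,0],0],
    [[41,4.5,0],0]
  ]
}}

```text
time: 13.72
position: [653.3, 101.5, 322.1]
tcp_rot: [180.0, -0.0, 2.0]
ft_force: [0.7, 0.7, 1.0]
grip_width: -0.1
grasp_force: 0.0
```

Emit:
{"fn": "arm_command", "kwargs": {
  "plan": [
    [[41,4.5,0],0],
    [[41,4.5,0],0],
    [[0,0,40],0],
    [[0,0,40],0],
    [[0,0,40],0]
  ]
}}

```text
time: 14.13
position: [734.4, 96.3, 200.4]
tcp_rot: [-180.0, -0.0, 2.0]
ft_force: [0.5, -0.1, 0.8]
grip_width: -0.0
grasp_force: 0.0
```

```bash
python3 -c "
from h import *
rel(); o=q2(); dr((o[0][1]+o[1][1])/2)"
```

```text
t 14.13 pos [734.4  96.3 200.4] rpy [-180.   -0.    2.] lat90 152.4 along 241.2 F [ 0.5 -0.1  0.8]
 [(14.13, np.float64(89.7), 2388), (14.18, np.float64(88.97), 2039)]
q 89.33 along 241.4 lat 150.3 gap in/out -261.3 39.3
```

Emit:
{"fn": "arm_command", "kwargs": {
  "plan": [
    [[-20,0,0],0],
    [[-20,0,0],0],
    [[0,0,0],0],
    [[0,0,0],0],
    [[0,0,0],0],
    [[30,0,0],0],
    [[0,0,0],0]
  ]
}}

```text
time: 14.82
position: [727.7, 95.0, 202.8]
tcp_rot: [-180.0, -0.2, 1.9]
ft_force: [0.2, -0.4, -0.5]
grip_width: -0.1
grasp_force: 0.0
```

```bash
python3 -c "
from h import *
rel(); o=q2(); dr((o[0][1]+o[1][1])/2)"
```

```text
t 14.82 pos [727.7  95.  202.8] rpy [-180.    -0.2    1.9] lat90 145.7 along 242.9 F [ 0.2 -0.4 -0.5]
 [(14.82, np.float64(91.37), 2473), (14.87, np.float64(90.59), 1936)]
q 90.98 along 244.6 lat 138.7 gap in/out -249.7 27.7
```

Emit:
{"fn": "arm_command", "kwargs": {
  "plan": [
    [[0,0,0],0],
    [[0,0,0],0],
    [[0,0,0],0]
  ]
}}

```text
time: 15.17
position: [723.4, 96.0, 202.6]
tcp_rot: [180.0, -0.0, 2.1]
ft_force: [-0.1, -0.4, -0.3]
grip_width: 0.1
grasp_force: 0.0
```

```bash
python3 -c "
from h import *
rel(); o=q2(); dr((o[0][1]+o[1][1])/2)"
```

```text
t 15.17 pos [723.4  96.  202.6] rpy [180.   -0.    2.1] lat90 141.4 along 242.0 F [-0.1 -0.4 -0.3]
 [(15.17, np.float64(91.88), 2486), (15.22, np.float64(91.01), 1923)]
q 91.45 along 245.6 lat 135.2 gap in/out -246.2 24.2
```

Emit:
{"fn": "arm_command", "kwargs": {
  "plan": [
    [[-15,0,0],0],
    [[-14,0,0],0],
    [[0,0,0],0],
    [[0,0,0],0],
    [[30,0,0],0],
    [[0,0,0],0]
  ]
}}

```text
time: 15.77
position: [728.3, 95.0, 201.9]
tcp_rot: [-180.0, -0.2, 1.9]
ft_force: [-0.1, -0.1, 0.3]
grip_width: -0.1
grasp_force: 0.0
```

```bash
python3 -c "
from h import *
rel(); o=q2(); dr((o[0][1]+o[1][1])/2)"
```

```text
t 15.77 pos [728.3  95.  201.9] rpy [-180.    -0.2    1.9] lat90 146.3 along 242.8 F [-0.1 -0.1  0.3]
 [(15.77, np.float64(91.91), 2472), (15.82, np.float64(90.91), 1965)]
q 91.41 along 245.7 lat 137.6 gap in/out -248.6 26.6
```

Emit:
{"fn": "arm_command", "kwargs": {
  "plan": [
    [[0,0,0],0],
    [[0,0,0],0],
    [[0,0,0],0],
    [[0,0,0],0],
    [[0,0,0],0],
    [[0,0,0],0]
  ]
}}

```text
time: 16.37
position: [724.6, 95.8, 202.4]
tcp_rot: [180.0, -0.0, 2.0]
ft_force: [0.1, -0.3, 0.2]
grip_width: -0.3
grasp_force: 0.0
```

```bash
python3 -c "
from h import *
rel(); o=q2(); dr((o[0][1]+o[1][1])/2)"
```

```text
t 16.37 pos [724.6  95.8 202.4] rpy [180.  -0.   2.] lat90 142.5 along 242.1 F [ 0.1 -0.3  0.2]
 [(16.37, np.float64(91.19), 2457), (16.42, np.float64(90.13), 1950)]
q 90.66 along 243.7 lat 139.8 gap in/out -250.8 28.8
```

Emit:
{"fn": "arm_command", "kwargs": {
  "plan": [
    [[0,0,-40],0],
    [[0,0,-40],0],
    [[0,0,-40],0],
    [[-40,-2,0],0],
    [[-40,-2,0],0],
    [[-40,-2,0],0],
    [[-40,-2,0],0],
    [[-40,-2,0],0]
  ]
}}

```text
time: 17.13
position: [522.4, 98.7, 322.0]
tcp_rot: [180.0, 0.0, 2.0]
ft_force: [0.1, -0.5, 1.0]
grip_width: -0.0
grasp_force: 0.0
```

Emit:
{"fn": "arm_command", "kwargs": {
  "plan": [
    [[-40,-2,0],0],
    [[-40,-2,0],0],
    [[0,0,40],0.09],
    [[0,0,40],0],
    [[0,0,40],0],
    [[0,0,0],0]
  ]
}}

```text
time: 17.63
position: [439.8, 98.2, 197.1]
tcp_rot: [179.9, 0.6, -3.1]
ft_force: [-0.9, -0.2, -0.1]
grip_width: -0.1
grasp_force: 0.0
```

```bash
sed -i 's/-111/-113.5/g' h.py; python3 -c "
from h import *
rel(); o=q2(); dr((o[0][1]+o[1][1])/2)"
```

```text
t 17.63 pos [439.8  98.2 197.1] rpy [179.9   0.6  -3.1] lat90 -142.1 along 250.1 F [-0.9 -0.2 -0.1]
 [(17.63, np.float64(89.49), 3982), (17.68, np.float64(89.3), 2613)]
q 89.4 along 249.4 lat -135.4 gap in/out 21.9 -248.9
```

Emit:
{"fn": "arm_command", "kwargs": {
  "plan": [
    [[10,0,0],0],
    [[10,0,0],0],
    [[0,0,0],0],
    [[0,0,0],0],
    [[0,0,0],0],
    [[-25,0,0],0],
    [[0,0,0],0]
  ]
}}

```text
time: 18.32
position: [435.7, 100.4, 201.9]
tcp_rot: [179.9, 0.2, -3.0]
ft_force: [-0.8, 0.1, -0.6]
grip_width: -0.1
grasp_force: 0.0
```

```bash
python3 -c "
from h import *
rel(); o=q2(); dr((o[0][1]+o[1][1])/2)"
```

```text
t 18.32 pos [435.7 100.4 201.9] rpy [179.9   0.2  -3. ] lat90 -146.3 along 248.1 F [-0.8  0.1 -0.6]
 [(18.32, np.float64(89.35), 3982), (18.37, np.float64(89.15), 2645)]
q 89.25 along 250.2 lat -139.9 gap in/out 26.4 -253.4
```

Emit:
{"fn": "arm_command", "kwargs": {
  "plan": [
    [[0,0,0],0],
    [[0,0,0],0],
    [[0,0,0],0],
    [[0,0,0],0],
    [[0,0,0],0],
    [[0,0,0],0],
    [[0,0,0],0]
  ]
}}

```text
time: 19.0
position: [439.4, 100.2, 202.2]
tcp_rot: [-180.0, 0.0, -3.1]
ft_force: [0.2, -0.3, 0.5]
grip_width: 0.2
grasp_force: 0.0
```

```bash
python3 -c "
from h import *
rel(); o=q2(); dr((o[0][1]+o[1][1])/2)"
```

```text
t 19.0 pos [439.4 100.2 202.2] rpy [-180.     0.    -3.1] lat90 -142.6 along 248.2 F [ 0.2 -0.3  0.5]
 [(19.0, np.float64(89.51), 3972), (19.05, np.float64(89.34), 2617)]
q 89.43 along 249.6 lat -140.2 gap in/out 26.7 -253.7
```

Emit:
{"fn": "arm_command", "kwargs": {
  "plan": [
    [[-15,0,0],0],
    [[0,0,-30],0],
    [[0,0,-30],0],
    [[0,0,-30],0],
    [[0,0,-30],0],
    [[0,0,0],0],
    [[0,0,0],0],
    [[0,0,0],0]
  ]
}}

```text
time: 19.77
position: [424.0, 100.7, 321.7]
tcp_rot: [180.0, 0.0, -3.1]
ft_force: [0.0, -0.2, -0.6]
grip_width: -0.2
grasp_force: 0.0
```

Emit:
{"fn": "arm_command", "kwargs": {
  "plan": [
    [[0,0,0],0],
    [[0,0,0],0],
    [[0,0,0],0],
    [[0,0,0],0],
    [[0,0,0],0],
    [[0,0,0],0],
    [[0,0,0],0],
    [[0,0,0],0]
  ]
}}

```text
time: 20.43
position: [424.4, 101.0, 322.2]
tcp_rot: [-180.0, 0.0, -3.1]
ft_force: [-0.9, -0.2, 0.3]
grip_width: 0.5
grasp_force: 0.0
```

Emit:
{"fn": "arm_command", "kwargs": {
  "plan": [
    [[0,0,0],0],
    [[0,0,0],0],
    [[0,0,0],0],
    [[0,0,0],0],
    [[0,0,0],0],
    [[0,0,0],0],
    [[0,0,0],0],
    [[0,0,0],0]
  ]
}}

```text
time: 21.1
position: [424.3, 101.0, 322.3]
tcp_rot: [180.0, 0.0, -3.1]
ft_force: [-0.3, -0.2, -0.2]
grip_width: 0.1
grasp_force: 0.0
```

```bash
python3 -c "
from h import *
rel(); o=q2(); dr((o[0][1]+o[1][1])/2)"
```

```text
t 21.1 pos [424.3 101.  322.3] rpy [180.    0.   -3.1] lat90 -157.7 along 248.0 F [-0.3 -0.2 -0.2]
 [(21.1, np.float64(89.62), 3991), (21.15, np.float64(89.45), 2530)]
q 89.54 along 249.2 lat -155.7 gap in/out 42.2 -269.2
```

Emit:
{"fn": "arm_command", "kwargs": {
  "plan": [
    [[0,0,0],0],
    [[0,0,0],0],
    [[0,0,0],0],
    [[0,0,0],0],
    [[0,0,0],0],
    [[0,0,0],0],
    [[0,0,0],0],
    [[0,0,0],0]
  ]
}}

```text
time: 21.87
position: [424.4, 101.0, 322.3]
tcp_rot: [180.0, 0.0, -3.1]
ft_force: [1.3, -0.3, 0.3]
grip_width: 0.2
grasp_force: 0.0
```

Emit:
{"fn": "arm_command", "kwargs": {
  "plan": [
    [[0,0,0],0],
    [[0,0,0],0],
    [[0,0,0],0],
    [[0,0,0],0],
    [[0,0,0],0],
    [[0,0,0],0],
    [[0,0,0],0],
    [[0,0,0],0]
  ]
}}

```text
time: 22.53
position: [424.3, 101.0, 322.3]
tcp_rot: [180.0, -0.0, -3.1]
ft_force: [0.0, -0.4, -0.4]
grip_width: 0.1
grasp_force: 0.0
```

```bash
python3 -c "
from h import *
rel(); o=q2(); dr((o[0][1]+o[1][1])/2)
take('scene','s5')"
```

```text
t 22.53 pos [424.3 101.  322.3] rpy [180.   -0.   -3.1] lat90 -157.7 along 248.0 F [ 0.  -0.4 -0.4]
 [(22.53, np.float64(89.57), 3973), (22.58, np.float64(89.45), 2538)]
q 89.51 along 249.3 lat -155.5 gap in/out 42.0 -269.0
```

View pics/s5.png

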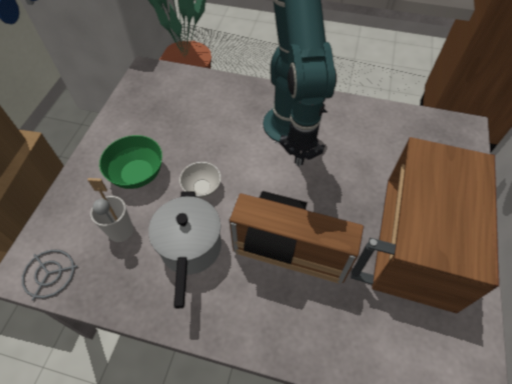

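The leaf, from (235,210) to (358,235), stands square at about 89.5° and has stopped. The hand is clear at (305,148) and the kitchenware hasn't moved. I'll wait about 5 more seconds before handing in.

Emit:
{"fn": "arm_command", "kwargs": {
  "plan": [
    [[0,0,0],0],
    [[0,0,0],0],
    [[0,0,0],0],
    [[0,0,0],0],
    [[0,0,0],0],
    [[0,0,0],0],
    [[0,0,0],0],
    [[0,0,0],0]
  ]
}}

```text
time: 23.35
position: [424.3, 100.9, 322.2]
tcp_rot: [180.0, 0.0, -3.1]
ft_force: [0.5, 0.2, -0.2]
grip_width: 0.1
grasp_force: 0.0
```

Emit:
{"fn": "arm_command", "kwargs": {
  "plan": [
    [[0,0,0],0],
    [[0,0,0],0],
    [[0,0,0],0],
    [[0,0,0],0],
    [[0,0,0],0],
    [[0,0,0],0],
    [[0,0,0],0],
    [[0,0,0],0]
  ]
}}

```text
time: 24.02
position: [424.3, 101.0, 322.2]
tcp_rot: [180.0, 0.0, -3.1]
ft_force: [0.0, 0.5, -0.8]
grip_width: 0.3
grasp_force: 0.0
```

Emit:
{"fn": "arm_command", "kwargs": {
  "plan": [
    [[0,0,0],0],
    [[0,0,0],0],
    [[0,0,0],0],
    [[0,0,0],0],
    [[0,0,0],0],
    [[0,0,0],0],
    [[0,0,0],0],
    [[0,0,0],0]
  ]
}}

```text
time: 24.68
position: [424.3, 101.0, 322.3]
tcp_rot: [180.0, 0.0, -3.1]
ft_force: [0.7, 0.5, 0.5]
grip_width: -0.1
grasp_force: 0.0
```

Emit:
{"fn": "arm_command", "kwargs": {
  "plan": [
    [[0,0,0],0],
    [[0,0,0],0],
    [[0,0,0],0],
    [[0,0,0],0],
    [[0,0,0],0],
    [[0,0,0],0],
    [[0,0,0],0],
    [[0,0,0],0]
  ]
}}

```text
time: 25.35
position: [424.3, 100.9, 322.2]
tcp_rot: [180.0, 0.0, -3.1]
ft_force: [0.8, 0.0, -0.1]
grip_width: -0.3
grasp_force: 0.0
```

Emit:
{"fn": "arm_command", "kwargs": {
  "plan": [
    [[0,0,0],0],
    [[0,0,0],0],
    [[0,0,0],0],
    [[0,0,0],0],
    [[0,0,0],0],
    [[0,0,0],0],
    [[0,0,0],0],
    [[0,0,0],0]
  ]
}}

```text
time: 26.02
position: [424.3, 101.0, 322.3]
tcp_rot: [180.0, 0.0, -3.1]
ft_force: [-0.2, -0.7, -0.3]
grip_width: 0.2
grasp_force: 0.0
```

Emit:
{"fn": "arm_command", "kwargs": {
  "plan": [
    [[0,0,0],0],
    [[0,0,0],0],
    [[0,0,0],0],
    [[0,0,0],0],
    [[0,0,0],0],
    [[0,0,0],0],
    [[0,0,0],0],
    [[0,0,0],0]
  ]
}}

```text
time: 26.68
position: [424.3, 101.0, 322.2]
tcp_rot: [180.0, 0.0, -3.1]
ft_force: [0.3, -0.0, 0.4]
grip_width: -0.1
grasp_force: 0.0
```

Emit:
{"fn": "arm_command", "kwargs": {
  "plan": [
    [[0,0,0],0],
    [[0,0,0],0],
    [[0,0,0],0],
    [[0,0,0],0],
    [[0,0,0],0],
    [[0,0,0],0],
    [[0,0,0],0],
    [[0,0,0],0]
  ]
}}

```text
time: 27.35
position: [424.3, 101.0, 322.3]
tcp_rot: [180.0, 0.0, -3.1]
ft_force: [-0.2, -0.2, -0.3]
grip_width: -0.3
grasp_force: 0.0
```

```bash
python3 -c "
from h import *
rel(); o=q2()
import plant
if all(abs(x[1]-89.5)<.4 for x in o): print(plant.sign_off())"
```

```text
t 27.35 pos [424.3 101.  322.3] rpy [180.    0.   -3.1] lat90 -157.7 along 248.0 F [-0.2 -0.2 -0.3]
 [(27.35, np.float64(89.57), 3979), (27.4, np.float64(89.45), 2540)]
the job is handed in; nothing more can be done
None
```

I handed the job in at 27.4 s with the door standing still at about 89.5°, on its own for over five seconds and the hand clear; on the way it drifted back once from about 89° to 82° and later ran about 1.5° past square.

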